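# Empty the catch tray and re-index it on its rail

### The arm

A 6-joint arm with a two-finger parallel gripper is mounted at the origin on a cart in front of the work surface, level with it; the furniture and walls round the work are solid. World frame = base frame: x ahead of the robot, y to its left, z up, the work surface at z = 0. Lengths are in m, angles in rad, forces in N, time in s.
With the tool pointing down it reaches from about 0.35 to 0.85 m from the base axis. Payload 8.1 kg.
Tool frame: the origin (TCP) lies on the mounting face of the last link; the fingertips stand 186 mm ahead of it and the grasp point (between the pads) lies 167 mm ahead of it; z points along the fingers, y is the line along which they close (so a half turn about z gives the same grasp; the last joint's range is limited). The gripper opens to 93 mm and grips with 3 to 60 N. Pads are 15 mm wide; open, the fingers measure 128 mm over their backs; the gripper's body (75 mm by 188 mm) begins 65 mm behind the grasp point.
Start: joints at [-1.346, 0.13, 1.488, -0, 1.523, -0.085], TCP at [0.183, -0.571, 0.405] pointing down, gripper open.
Joint ranges: [-2.96, 2.96], [-0.89, 2.26], [0.02, 2.5], [-1.34, 4.48], [0, 2.73], [-2.66, 2.66]. Speed limits (rad/s): [2.39, 2.39, 2.79, 3.14, 3.14, 3.14].

### API

Orientations are given as a rotation vector (axis times angle).
In Python, from plant import * gives the robot as it stands. The module is installed in compiled form; this text tells all that it offers.
- The arm moves only by the tool arm_command, never from a script. Its argument "increments" is a list of rows, each a list of 6 numbers: the shift along the tool's x, y, z in units of 0.2 m (1.0 is 0.2 m), then the turn, a rotation vector about the tool's x, y, z in units of pi rad (1.0 is pi rad). A call has exactly 5 rows; each row is the pose to reach, as a shift and turn from the pose commanded when the call began, along the tool's axes at that moment, turning the shorter way round; what a row does not reach only later rows make up. A row lasts 1/8 s, in which the tool goes at most 62.5 mm and 10.7 degrees, less where a joint would pass 70% of its speed; a pose out of reach is approached as far as the arm can. A call with a number of a shift or a turn outside -1 to 1 is refused whole. A call with a gripper value outside its range is refused whole. "fingers" is the closure, from -1 (fully open) to 1 (shut), set as the call begins (left out, the last holds). The fingers move at their own pace and stop on an object; "force" is the grip in N (left out, the last holds). Time passes only in rows, so rows that repeat a pose let the fingers close, or fill a call up. It gives the time, the measured TCP pose, the force, the opening and the grip force at its end, in the units of the state.
- read_state(): the state, without advancing time (a new reading comes with each control period).
- read_camera(name): name is "side" or "top" or "wrist"; returns a dict with "image" (400x640x3 uint8, red, green, blue), "fx", "fy", "cx", "cy" (pixels), "k1" (the pictures are not rectified: a ray, as slopes to the right and down, at radius r is drawn at 1 + k1 r^2 times it, then the intrinsics apply), "T" (4x4, takes a point from camera to world coordinates). Camera axes: x right, y down, z forward; pixel columns grow to the right and rows downward; lengths in m; the calibration is good to about 2 mm. A picture is of the moment at which its call begins. There is no depth.
- close_job(): hands the job in; it is judged then, once.
The state is a dict: "t": time; "q": joint angles; "dq": joint speeds; "joint_torque": joint torques, N m; "tool_pos": TCP position; "orientation": TCP orientation; "force": force on the tool from outside, world axes, zero at the start; "wrist_torque": the same for the moment, N m; "opening": finger opening in m; "gripper_force": force on a finger pad.
Only numpy, scipy, OpenCV 4.12 (cv2) and the standard library are available. Lean on these libraries where they do the work, as an engineer would, in place of code of your own. Each camera call takes 0.05 s, during which the arm holds its last target. There are 200 camera calls.

### The job

Collect the two finished white caps from the grey catch tray into the blue tote. Then re-set the empty tray for the next batch: pull up the black spring plunger knob, slide the section with the tray along its rail to the next hole, the one marked by the green clip (not the red), and let the pin down fully home in that hole. Finish while still gripping the knob with the pin held fully in - do not let go of it - and leave the beaker, the label roll and the yellow cap where they stand.

Things in the scene. Friction and masses are not known exactly. Their poses are not given: they have to be found in the camera images.
- rail: The fixture, fixed to the desk: dark base plate 250 x 84 x 8 mm with an aluminium tube rail 30 mm wide along its x axis, top of the rail 36 mm above the desk. Origin on the desk under the middle one of three holes (11 mm wide) in the rail's top; the holes lie at x = -50, 0 and +50 mm in this frame, on the rail's centre line. z up; the catch tray is on the +y side, the clips on the -y side.
- section (a joint): Position in m of the blue sliding section along the rail's x axis: 0 = pin over the middle hole (where it starts, locked), +0.050 and -0.050 = pin over the outer holes; end stops at +-0.058. It slides with about 1.5 N of friction once the pin is out. Section: sleeve 70 mm long, 40 mm wide, top 41 mm above the desk; carries the plunger on top and the catch tray at its +y side.
- knob_grip (a point): Middle of the black round plunger knob (26 mm across, 26 mm tall, yellow dot on top): 71 mm above the desk when the pin is home. Grip it from above; between knob and sleeve there is 17 mm of height with only a 17 mm thick neck. The knob rides on the section, so it slides with it along the rail's x axis; it moves up and down as the plunger is pulled.
- plunger (a joint): How far the plunger is pulled up, m: 0 = pin (8 mm, round tip) fully home in a hole, out of the hole from 0.010 up, upper stop at 0.016. A spring pushes it down with about 4 N at home and 6 N at the stop. With the pin out but not over a hole it rests on the rail at 0.010; the round tip finds a hole from about 3 mm off centre.
- tray_floor (a point): Centre of the catch tray's inner floor, 7.5 mm above the desk. Open grey tray, inside 118 mm (along the rail's x) x 90 mm, walls 3 mm thick, their tops 26.5 mm above the desk.
- cap_a: Finished white ribbed screw cap, closed side up, 31 mm across and 20 mm high, lying in the tray. Origin at the centre of its underside.
- cap_b: The other finished cap, the same.
- tote: Loose blue open box 110 (x) x 90 (y) x 45 mm, walls and floor 4 mm, 0.6 kg. Origin at the centre of its underside, z up.
- green_clip: Fixed green marker clip 18 x 22 x 28 mm on the base plate; its x axis is parallel to the rail's and it stands exactly beside (37 mm to the -y side of) the hole to be used next. Origin at the centre of its underside, 8 mm above the desk.
- red_clip: The same in red, beside the outer hole at the other side, which is not to be used.
- beaker: Clear beaker 70 mm across, 90 mm tall, bystander. Origin at the centre of its underside.
- label_roll: Roll of labels 67 mm across, 45 mm tall, bystander. Origin at the centre of its underside.
- jerry_cap: Yellow cap 62 mm across, 22 mm tall, bystander. Origin at the centre of its underside.
- filling_machine: Fixed filling machine left of the work, to be kept clear of: a case 18 cm tall at x 0.46 to 0.72, y 0.25 to 0.64, and a stand with a thin boom that reaches to x = 0.40, y = 0.01 at 0.38 m height (nothing of it is right of y = 0.01). Origin on the desk.

How it is judged:
On the way, in this order (a step that is already met when the one before it is completed fails the run):
1. both caps lie in the tote, let go of, and the section is still locked in its first hole (x of cap_a in the frame of tote between -0.052 and 0.052 m and y of cap_a in the frame of tote between -0.042 and 0.042 m and z of cap_a in the frame of tote between -0.002 and 0.036 m and contact force between each of cap_a, cap_b and the fingers below 0.1 N and x of cap_b in the frame of tote between -0.052 and 0.052 m and y of cap_b in the frame of tote between -0.042 and 0.042 m and z of cap_b in the frame of tote between -0.002 and 0.036 m and value of joint section between -0.005 and 0.005 m and value of joint plunger below 0.004 m), for 0.2 s.
2. the plunger is pulled up by its knob until the pin is out of the first hole (value of joint plunger above 0.0095 m and contact force between the fingers and plunger above 1 N and value of joint section between -0.006 and 0.006 m), for 0.1 s.
At the end, for the whole second after the job is handed in: Both caps rest in the tote; the plunger knob is in line with the green clip's hole within 4 mm along the rail with the pin home within 2 mm; the fingers still hold the knob (over 2 N on it) (x of cap_a in the frame of tote between -0.052 and 0.052 m and y of cap_a in the frame of tote between -0.042 and 0.042 m and z of cap_a in the frame of tote between -0.002 and 0.036 m and contact force between each of cap_a, cap_b and the fingers below 0.1 N and x of cap_b in the frame of tote between -0.052 and 0.052 m and y of cap_b in the frame of tote between -0.042 and 0.042 m and z of cap_b in the frame of tote between -0.002 and 0.036 m and x of knob_grip in the frame of green_clip between -0.004 and 0.004 m and value of joint plunger below 0.002 m and contact force between the fingers and plunger above 2 N and linear speed of each of cap_a, cap_b below 0.02 m/s); the arm keeps its last pose, push and grip.
It fails at once if the beaker is shifted by more than 2 cm (distance of beaker from where it was at the start of the episode above 0.02 m).
It fails at once if the label roll is shifted by more than 2 cm (distance of label_roll from where it was at the start of the episode above 0.02 m).
It fails at once if the yellow cap is shifted by more than 2 cm (distance of jerry_cap from where it was at the start of the episode above 0.02 m).
It also fails if it takes over 61 s, if anything falls off the work surface, if the arm or the gripper's body presses on something with over 40 N, if the wrist force passes 120 N, or if a joint passes its speed limit or range.

## Working session

There is one attempt and no reset: what is moved stays moved. The work goes in short steps, Python scripts to look and compute and a tool call to move; the robot and the scene stay as the last step left them, time stands still between calls to the robot, and variables do not carry over. Pictures are saved under pics/ and viewed, at most 10 in all, crops included, and the job is handed in when it is done.

Besides the shell and the picture viewer there is one more tool, called after ">>>" by a JSON object that holds its "op" and its "data". arm_command: Moves the arm, as the interface text tells. Shifts and turns lie within -1 to 1; 1 stands for 0.2 m of shift or pi rad of turn. Its arguments: {"type":"object","properties":{"increments":{"type":"array","items":{"type":"array","items":{"type":"number","minimum":-1,"maximum":1}}},"fingers":{"type":"number"},"force":{"type":"number"}},"required":["increments"]}

```bash
mkdir -p pics
cat > h.py <<'E'
from plant import *
import numpy as np, cv2, json
from scipy.spatial.transform import Rotation as R
def snap(n,f):
    c=read_camera(n); cv2.imwrite('pics/'+f+'.png',c['image'][:,:,::-1])
    np.savez('pics/'+f+'.npz',**{k:v for k,v in c.items()})
def pt(f,u,v,z):
    c=np.load('pics/'+f+'.npz'); K=np.array([[c['fx'],0,c['cx']],[0,c['fy'],c['cy']],[0,0,1]],float)
    p=cv2.undistortPoints(np.array([[[u,v]]],float),K,np.array([float(c['k1']),0,0,0]))[0,0]
    T=c['T']; d=T[:3,:3]@np.array([p[0],p[1],1]); o=T[:3,3]
    return (o+d*(z-o[2])/d[2]).round(4)
def goto(p,yaw=None):
    "increments row for world TCP pos p and tool-y-axis direction yaw (mod pi), tool down"
    s=read_state(); r0=R.from_rotvec(s['orientation']); d=r0.inv().apply(np.array(p)-s['tool_pos'])/0.2
    return d.round(3)
E
python3 - <<'E'
from h import *
snap('top','top1'); snap('side','side1')
s=read_state(); print(s); print(R.from_rotvec(s['orientation']).as_matrix().round(3))
for f in('top1','side1'):
    c=np.load('pics/'+f+'.npz'); print(c['T'].round(3),c['fx'],c['k1'])
E
```

```text
{'t': 0.1, 'q': array([-1.34640778e+00,  1.31102792e-01,  1.48919739e+00,  8.94612959e-06,
        1.52300787e+00, -8.54143846e-02]), 'dq': array([ 3.40810440e-04, -9.59536600e-04, -2.48245943e-03,  8.99699269e-05,
        7.47269936e-05,  1.01306329e-03]), 'joint_torque': array([ 8.98856142e-04, -5.61344039e+01, -4.93094122e+01,  7.70580629e-02,
        2.92105781e-02, -4.94275230e-05]), 'tool_pos': array([ 0.18288961, -0.57122268,  0.40376701]), 'orientation': array([-3.10228626e+00, -4.84428748e-01,  1.72989045e-04]), 'force': array([ 0.08471478, -0.30047848, -0.52601373]), 'wrist_torque': array([0.02862287, 0.01421355, 0.02275411]), 'gripper_force': 0.0, 'opening': 0.09289959798462555}
[[ 0.952  0.305 -0.   ]
 [ 0.305 -0.952  0.002]
 [ 0.    -0.002 -1.   ]]
[[ 0.026 -0.988  0.154  0.383]
 [-0.999 -0.031 -0.03   0.015]
 [ 0.034 -0.153 -0.988  1.308]
 [ 0.     0.     0.     1.   ]] 475.72643056896874 -0.11225638615243788
[[ 0.999  0.021 -0.026  0.591]
 [ 0.034 -0.645  0.763 -0.873]
 [-0.001 -0.764 -0.645  0.834]
 [ 0.     0.     0.     1.   ]] 469.56043539203563 -0.10374163878019038
```

View pics/top1.png

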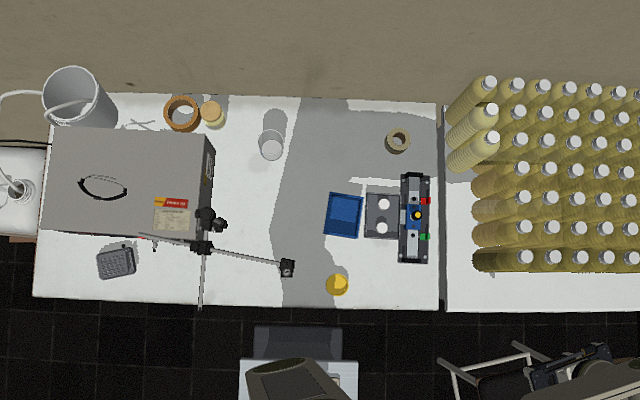

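View pics/side1.png

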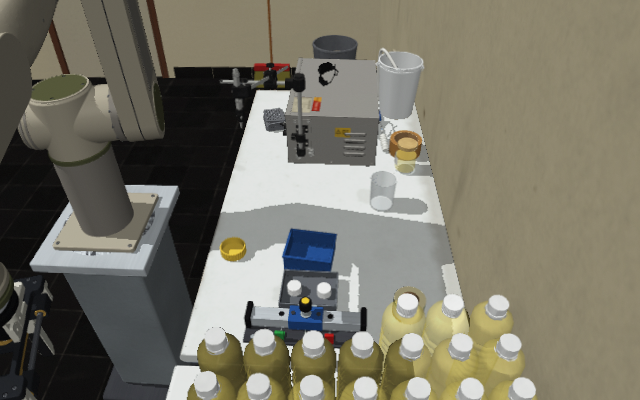

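The top view shows caps at about (384,204) and (382,228), the knob at (418,215), the tote at (343,214), the green clip at (425,237, nearer the robot) and the red clip at (425,201). The side view agrees with this layout. Next I'll refine the positions by colour.

Run:
```python
from h import *
im=cv2.imread('pics/top1.png'); hsv=cv2.cvtColor(im,cv2.COLOR_BGR2HSV)
def blob(lo,hi,box,z,name):
    x0,y0,x1,y1=box; m=cv2.inRange(hsv[y0:y1,x0:x1],lo,hi); n,l,s,c=cv2.connectedComponentsWithStats(m)
    for i in range(1,n):
        if s[i,4]>8:
            u,v=c[i]+[x0,y0]; print(name,s[i,4],(u.round(1),v.round(1)),pt('top1',u,v,z))
blob((0,0,190),(180,50,255),(368,192,400,240),.0275,'cap')
blob((20,120,120),(35,255,255),(405,205,430,225),.084,'knobdot')
blob((50,120,80),(75,255,255),(415,228,435,245),.036,'green')
blob((0,150,100),(8,255,255),(415,190,435,210),.036,'red')
blob((100,120,40),(125,255,255),(318,185,366,245),.03,'tote')
x0,y0,x1,y1=300,170,460,310
for n,uv,z in [('tote c',[(332,191),(364,196),(357,239),(323,234)],.045),('tray',[(367,192),(400,194),(398,238),(364,236)],.0265),('rail ends',[(403,174),(430,174),(427,263),(398,261)],.008),('yellow',[(337,284)],.022),('roll',[(398,140)],.045),('beaker',[(271,148)],.09)]:
    for p in uv: print(n,pt('top1',*p,z))
cv2.imwrite('pics/crop1.png',cv2.resize(im[165:305,310:450],None,fx=4,fy=4,interpolation=cv2.INTER_CUBIC))
```

```text
cap 86 (np.float64(383.6), np.float64(203.5)) [ 0.5796 -0.219   0.0275]
cap 83 (np.float64(381.7), np.float64(227.4)) [ 0.5137 -0.2141  0.0275]
cap 15 (np.float64(374.1), np.float64(238.9)) [ 0.4816 -0.1933  0.0275]
knobdot 28 (np.float64(417.5), np.float64(214.2)) [ 0.5452 -0.2989  0.084 ]
green 36 (np.float64(422.2), np.float64(236.1)) [ 0.4919 -0.3238  0.036 ]
green 12 (np.float64(428.2), np.float64(236.1)) [ 0.4925 -0.3406  0.036 ]
red 34 (np.float64(423.2), np.float64(200.9)) [ 0.5888 -0.3273  0.036 ]
tote 1404 (np.float64(342.9), np.float64(214.9)) [ 0.5446 -0.1072  0.03  ]
tote c [ 0.6066 -0.0752  0.045 ]
tote c [ 0.5957 -0.1622  0.045 ]
tote c [ 0.4789 -0.1446  0.045 ]
tote c [ 0.4897 -0.0535  0.045 ]
tray [ 0.6103 -0.173   0.0265]
tray [ 0.6076 -0.2649  0.0265]
tray [ 0.486  -0.2592  0.0265]
tray [ 0.489  -0.1659  0.0265]
rail ends [ 0.6684 -0.2777  0.008 ]
rail ends [ 0.6713 -0.3555  0.008 ]
rail ends [ 0.4204 -0.3445  0.008 ]
rail ends [ 0.4242 -0.2633  0.008 ]
yellow [ 0.3584 -0.0954  0.022 ]
roll [ 0.7563 -0.256   0.045 ]
beaker [0.7085 0.0912 0.09  ]
```

View pics/crop1.png

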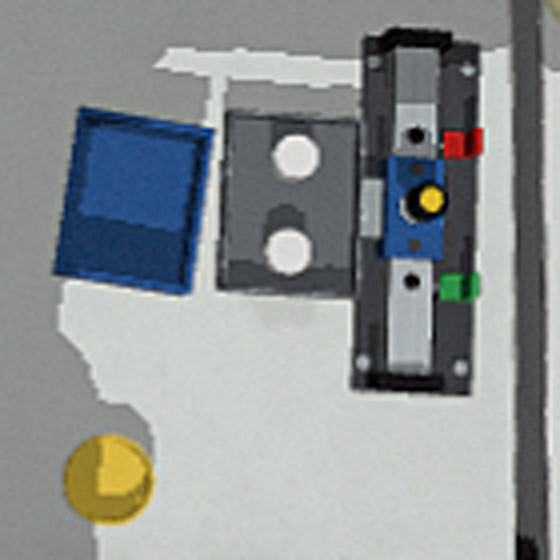

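The crop confirms the rail lies along world x (about -3°), with green at the near (-x) side. The caps are in line in the tray and the tote is turned about -10°. I'll approach for a wrist look.

```bash
cat >> h.py <<'E'
def rows(wps):
    "wps: list of (x,y,z,yaw_deg of tool y axis), tool straight down; rows relative to present measured pose"
    s=read_state(); r0=R.from_rotvec(s['orientation'])
    for x,y,z,a in wps:
        a=np.radians(a); Y=np.array([np.cos(a),np.sin(a),0]); Z=np.array([0,0,-1.]); X=np.cross(Y,Z)
        r=R.from_matrix(np.column_stack([X,Y,Z]))
        print(list(np.r_[r0.inv().apply(np.array([x,y,z])-s['tool_pos'])/.2,(r0.inv()*r).as_rotvec()/np.pi].round(3)))
E
python3 - <<'E'
from h import *
rows([(.205,-.514,.404,-72),(.227,-.457,.404,-72),(.25,-.40,.404,-80),(.302,-.366,.404,-88),(.354,-.332,.404,-93)])
E
```

```text
[np.float64(0.193), np.float64(-0.239), np.float64(-0.001), np.float64(-0.001), np.float64(-0.0), np.float64(-0.001)]
[np.float64(0.384), np.float64(-0.477), np.float64(-0.0), np.float64(-0.001), np.float64(-0.0), np.float64(-0.001)]
[np.float64(0.581), np.float64(-0.713), np.float64(0.0), np.float64(-0.001), np.float64(-0.0), np.float64(0.043)]
[np.float64(0.88), np.float64(-0.796), np.float64(0.0), np.float64(-0.001), np.float64(0.0), np.float64(0.088)]
[np.float64(1.179), np.float64(-0.878), np.float64(0.001), np.float64(-0.001), np.float64(0.0), np.float64(0.115)]
```

>>> {"op": "arm_command", "data": {"increments": [[0.193, -0.239, 0, 0, 0, 0], [0.384, -0.477, 0, 0, 0, 0], [0.581, -0.713, 0, 0, 0, 0.043], [0.88, -0.796, 0, 0, 0, 0.088], [1.0, -0.83, 0, 0, 0, 0.115]], "fingers": -1, "force": 25}}

```text
t: 0.72
tool_pos: [0.3244, -0.3501, 0.4046]
orientation: [-3.14, 0.083, -0.001]
force: [-0.4, 0.2, 0.1]
opening: 0.0928
gripper_force: 0.0
```

Run:
```python
from h import *
print(read_state()['tool_pos'])
rows([(.37,-.318,.39,-93),(.42,-.285,.37,-93),(.47,-.25,.36,-93),(.5,-.24,.36,-93),(.5,-.24,.36,-93)])
```

```text
[ 0.32444327 -0.35012391  0.40462579]
[np.float64(0.219), np.float64(-0.172), np.float64(0.073), np.float64(-0.0), np.float64(-0.0), np.float64(-0.0)]
[np.float64(0.46), np.float64(-0.35), np.float64(0.174), np.float64(-0.0), np.float64(-0.0), np.float64(-0.0)]
[np.float64(0.7), np.float64(-0.538), np.float64(0.224), np.float64(-0.0), np.float64(-0.0), np.float64(-0.0)]
[np.float64(0.847), np.float64(-0.596), np.float64(0.224), np.float64(-0.0), np.float64(-0.0), np.float64(-0.0)]
[np.float64(0.847), np.float64(-0.596), np.float64(0.224), np.float64(-0.0), np.float64(-0.0), np.float64(-0.0)]
```

>>> {"op": "arm_command", "data": {"increments": [[0.219, -0.172, 0.073, 0, 0, 0], [0.46, -0.35, 0.174, 0, 0, 0], [0.7, -0.538, 0.224, 0, 0, 0], [0.847, -0.596, 0.224, 0, 0, 0], [0.847, -0.596, 0.224, 0, 0, 0]]}}

```text
t: 1.35
tool_pos: [0.4994, -0.2407, 0.3591]
orientation: [-3.14, 0.076, 0.002]
force: [-0.0, -0.7, 0.2]
opening: 0.093
gripper_force: 0.0
```

Run:
```python
from h import *
snap('wrist','w1'); print(read_state()['tool_pos'],np.load('pics/w1.npz')['T'].round(3))
```

```text
[ 0.4984402  -0.24145057  0.35923832] [[-0.047 -0.954 -0.296  0.582]
 [-0.999  0.045  0.014 -0.245]
 [-0.     0.297 -0.955  0.339]
 [ 0.     0.     0.     1.   ]]
```

View pics/w1.png

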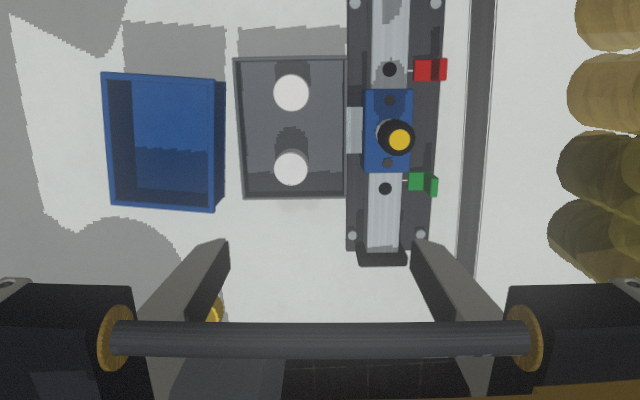

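The wrist view shows caps at (291,93) and (291,169), the knob dot at (400,139), rail holes at (389,69) and (385,188), and tote rim corners at (102,72), (214,80), (213,212) and (111,205).

Run:
```python
from h import *
im=cv2.imread('pics/w1.png'); hsv=cv2.cvtColor(im,cv2.COLOR_BGR2HSV)
def blob(lo,hi,box,z,name):
    x0,y0,x1,y1=box; m=cv2.inRange(hsv[y0:y1,x0:x1],lo,hi); n,l,s,c=cv2.connectedComponentsWithStats(m)
    for i in range(1,n):
        if s[i,4]>60:
            u,v=c[i]+[x0,y0]; print(name,s[i],(u.round(1),v.round(1)),pt('w1',u,v,z))
blob((0,0,185),(180,50,255),(250,65,335,190),.0275,'cap')
blob((20,120,120),(35,255,255),(380,120,420,160),.084,'dot')
blob((0,0,0),(180,255,45),(378,60,400,80),.036,'hole')
blob((0,0,0),(180,255,45),(376,178,396,198),.036,'hole')
blob((50,120,150),(75,255,255),(400,165,445,200),.036,'green')
for p in [(102,72),(214,80),(213,212),(111,205)]: print('tote',pt('w1',*p,.045))
for p in [(389,69),(385,188)]: print('hole',pt('w1',*p,.036))
for p in [(234,58),(346,56),(345,195),(244,198)]: print('tray',pt('w1',*p,.0265))
```

```text
cap [ 24  10  34  36 963] (np.float64(290.6), np.float64(92.6)) [ 0.5779 -0.2202  0.0275]
cap [ 24  89  33  31 807] (np.float64(290.2), np.float64(168.9)) [ 0.5123 -0.2153  0.0275]
dot [  9   9  21  21 354] (np.float64(399.1), np.float64(139.3)) [ 0.543  -0.2999  0.084 ]
tote [ 0.6035 -0.0709  0.045 ]
tote [ 0.5911 -0.1616  0.045 ]
tote [ 0.4809 -0.1464  0.045 ]
tote [ 0.4915 -0.0549  0.045 ]
hole [ 0.5929 -0.3014  0.036 ]
hole [ 0.4931 -0.2984  0.036 ]
tray [ 0.6082 -0.1752  0.0265]
tray [ 0.605  -0.2677  0.0265]
tray [ 0.4853 -0.2635  0.0265]
tray [ 0.4868 -0.1708  0.0265]
```

Run:
```python
from h import *
rows([(.535,-.230,.33,-92),(.578,-.220,.29,-92),(.578,-.220,.235,-92)])
```

```text
[np.float64(0.18), np.float64(-0.066), np.float64(0.146), np.float64(-0.0), np.float64(0.0), np.float64(-0.005)]
[np.float64(0.392), np.float64(-0.127), np.float64(0.346), np.float64(-0.0), np.float64(0.0), np.float64(-0.005)]
[np.float64(0.393), np.float64(-0.127), np.float64(0.621), np.float64(-0.0), np.float64(0.0), np.float64(-0.005)]
```

>>> {"op": "arm_command", "data": {"increments": [[0.18, -0.066, 0.146, 0, 0, -0.005], [0.392, -0.127, 0.346, 0, 0, -0.005], [0.393, -0.127, 0.621, 0, 0, -0.005], [0.393, -0.127, 0.621, 0, 0, -0.005], [0.393, -0.127, 0.621, 0, 0, -0.005]], "fingers": 0.054}}

```text
t: 2.02
tool_pos: [0.5777, -0.2218, 0.2377]
orientation: [3.14, -0.058, 0.002]
force: [-0.2, -0.2, 1.0]
opening: 0.0478
gripper_force: 0.0
```

Run:
```python
from h import *
s=read_state();print(s['tool_pos'],s['opening'])
rows([(.578,-.220,.198,-92)])
```

```text
[ 0.57766705 -0.22176882  0.23771762] 0.04782871472146783
[np.float64(0.001), np.float64(-0.009), np.float64(0.199), np.float64(0.0), np.float64(-0.0), np.float64(-0.001)]
```

>>> {"op": "arm_command", "data": {"increments": [[0.0, -0.009, 0.05, 0, 0, 0], [0.0, -0.009, 0.1, 0, 0, 0], [0.0, -0.009, 0.15, 0, 0, 0], [0, -0.009, 0.19, 0, 0, 0], [0, -0.009, 0.19, 0, 0, 0]], "fingers": 0.054}}

```text
t: 2.65
tool_pos: [0.5775, -0.2187, 0.1965]
orientation: [-3.14, 0.056, 0.003]
force: [-1.3, -0.0, -0.3]
opening: 0.044
gripper_force: 0.0
```

>>> {"op": "arm_command", "data": {"increments": [[0, 0, 0, 0, 0, 0], [0, 0, 0, 0, 0, 0], [0, 0, 0, 0, 0, 0], [0, 0, 0, 0, 0, 0], [0, 0, 0, 0, 0, 0]], "fingers": 1, "force": 20}}

```text
t: 3.28
tool_pos: [0.5782, -0.219, 0.1981]
orientation: [3.141, -0.056, 0.001]
force: [0.2, -0.9, 2.4]
opening: 0.0303
gripper_force: 20.0
```

Run:
```python
from h import *
s=read_state();print(s['tool_pos'],s['opening'],s['gripper_force'])
a=np.radians(-8); t=np.array([.5418,-.1085]); X=np.array([np.cos(a),np.sin(a)]);Y=np.array([-X[1],X[0]])
p=t+.025*X-.003*Y; print(p, t-.025*X-.003*Y)
rows([(.578,-.220,.25,-92),(.575,-.19,.282,-92),(.572,-.14,.282,-98),(p[0],p[1],.275,-98),(p[0],p[1],.225,-98)])
```

```text
[ 0.57818148 -0.21899896  0.19812345] 0.03034855501686571 20.013383182260895
[ 0.56613918 -0.11495013] [ 0.51662578 -0.10799148]
[np.float64(-0.001), np.float64(0.005), np.float64(-0.259), np.float64(0.0), np.float64(-0.0), np.float64(-0.0)]
[np.float64(-0.021), np.float64(-0.144), np.float64(-0.419), np.float64(0.0), np.float64(-0.0), np.float64(-0.0)]
[np.float64(-0.045), np.float64(-0.394), np.float64(-0.42), np.float64(0.0), np.float64(-0.0), np.float64(0.033)]
[np.float64(-0.079), np.float64(-0.518), np.float64(-0.385), np.float64(0.0), np.float64(-0.0), np.float64(0.033)]
[np.float64(-0.079), np.float64(-0.518), np.float64(-0.135), np.float64(0.0), np.float64(-0.0), np.float64(0.033)]
```

>>> {"op": "arm_command", "data": {"increments": [[0, 0.005, -0.26, 0, 0, 0], [-0.02, -0.144, -0.42, 0, 0, 0], [-0.045, -0.394, -0.42, 0, 0, 0.033], [-0.079, -0.518, -0.385, 0, 0, 0.033], [-0.079, -0.518, -0.25, 0, 0, 0.033]]}}

```text
t: 3.9
tool_pos: [0.5666, -0.1131, 0.2494]
orientation: [3.134, -0.215, 0.006]
force: [0.1, -0.5, -0.4]
opening: 0.0302
gripper_force: 20.0
```

Run:
```python
from h import *
s=read_state();print(s['tool_pos'],s['opening'],s['gripper_force'])
rows([(.566,-.115,.205,-98)])
```

```text
[ 0.56657473 -0.11307642  0.2493701 ] 0.030249642616513115 19.997366806846912
[np.float64(-0.002), np.float64(0.01), np.float64(0.222), np.float64(0.0), np.float64(-0.001), np.float64(0.001)]
```

>>> {"op": "arm_command", "data": {"increments": [[0, 0.01, 0.06, 0, 0, 0], [0, 0.01, 0.12, 0, 0, 0], [0, 0.01, 0.18, 0, 0, 0], [0, 0.01, 0.22, 0, 0, 0], [0, 0.01, 0.22, 0, 0, 0]]}}

```text
t: 4.53
tool_pos: [0.5653, -0.1169, 0.203]
orientation: [-3.134, 0.219, 0.002]
force: [0.5, 0.3, 0.1]
opening: 0.0301
gripper_force: 20.0
```

>>> {"op": "arm_command", "data": {"increments": [[0, 0, 0, 0, 0, 0], [0, 0, 0, 0, 0, 0], [0, 0, 0, 0, 0, 0], [0, 0, -0.1, 0, 0, 0], [0, 0, -0.3, 0, 0, 0]], "fingers": 0.18}}

```text
t: 5.15
tool_pos: [0.5648, -0.1166, 0.2637]
orientation: [-3.133, 0.219, 0.005]
force: [0.7, -0.0, -0.3]
opening: 0.038
gripper_force: 0.0
```

Run:
```python
from h import *
s=read_state();print(s['tool_pos'],s['opening'],s['gripper_force'])
rows([(.545,-.14,.285,-98),(.522,-.19,.285,-92),(.5123,-.2155,.265,-92),(.5123,-.2155,.225,-92),(.5123,-.2155,.225,-92)])
snap('wrist','w2')
```

```text
[ 0.56476695 -0.11662996  0.26368702] 0.038005774324775435 0.0
[np.float64(-0.082), np.float64(0.129), np.float64(-0.106), np.float64(-0.0), np.float64(0.001), np.float64(0.0)]
[np.float64(-0.161), np.float64(0.393), np.float64(-0.106), np.float64(-0.0), np.float64(0.001), np.float64(-0.033)]
[np.float64(-0.191), np.float64(0.526), np.float64(-0.006), np.float64(-0.0), np.float64(0.001), np.float64(-0.033)]
[np.float64(-0.19), np.float64(0.526), np.float64(0.194), np.float64(-0.0), np.float64(0.001), np.float64(-0.033)]
[np.float64(-0.19), np.float64(0.526), np.float64(0.194), np.float64(-0.0), np.float64(0.001), np.float64(-0.033)]
```

View pics/w2.png

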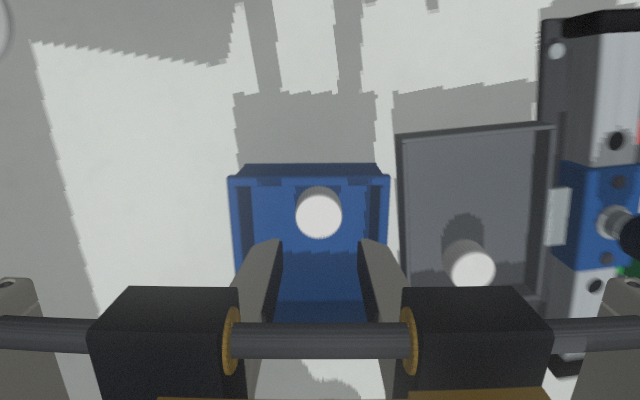

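The first cap sits upright in the tote at (318,215), and the second is still in the tray at (472,265). I'll fetch that one now.

>>> {"op": "arm_command", "data": {"increments": [[-0.08, 0.129, -0.106, 0, 0, 0], [-0.161, 0.393, -0.106, 0, 0, -0.033], [-0.19, 0.526, -0.006, 0, 0, -0.033], [-0.19, 0.526, 0.17, 0, 0, -0.033], [-0.19, 0.526, 0.17, 0, 0, -0.033]], "fingers": 0.054}}

```text
t: 5.82
tool_pos: [0.5121, -0.2155, 0.2282]
orientation: [-3.139, 0.058, 0.006]
force: [0.1, 0.7, 0.2]
opening: 0.0439
gripper_force: 0.0
```

Run:
```python
from h import *
s=read_state();print(s['tool_pos'],s['opening'])
print(pt('w2',472,265,.0275))
rows([(.5123,-.2155,.198,-92)])
```

```text
[ 0.51205774 -0.21548626  0.2281888 ] 0.04387840293199308
[ 0.5166 -0.2156  0.0275]
[np.float64(0.002), np.float64(0.0), np.float64(0.151), np.float64(-0.001), np.float64(0.001), np.float64(-0.001)]
```

>>> {"op": "arm_command", "data": {"increments": [[0.01, 0, 0.05, 0, 0, 0], [0.01, 0, 0.1, 0, 0, 0], [0.01, 0, 0.15, 0, 0, 0], [0.01, 0, 0.15, 0, 0, 0], [0.01, 0, 0.15, 0, 0, 0]]}}

```text
t: 6.45
tool_pos: [0.5155, -0.2157, 0.1999]
orientation: [3.141, -0.056, -0.0]
force: [-1.1, 0.0, -0.3]
opening: 0.044
gripper_force: 0.0
```

>>> {"op": "arm_command", "data": {"increments": [[0, 0, 0, 0, 0, 0], [0, 0, 0, 0, 0, 0], [0, 0, 0, 0, 0, 0], [0, 0, 0, 0, 0, 0], [0, 0, 0, 0, 0, 0]], "fingers": 1, "force": 20}}

```text
t: 7.08
tool_pos: [0.5156, -0.2159, 0.2001]
orientation: [3.141, -0.056, 0.001]
force: [0.2, 0.4, 4.0]
opening: 0.03
gripper_force: 20.0
```

Run:
```python
from h import *
rows([(.5145,-.2155,.25,-92),(.515,-.185,.285,-92),(.516,-.14,.285,-98),(.516,-.108,.275,-98),(.516,-.108,.25,-98)])
```

```text
[np.float64(-0.005), np.float64(-0.002), np.float64(-0.25), np.float64(0.0), np.float64(-0.0), np.float64(-0.0)]
[np.float64(-0.008), np.float64(-0.154), np.float64(-0.425), np.float64(0.0), np.float64(-0.0), np.float64(-0.0)]
[np.float64(-0.011), np.float64(-0.379), np.float64(-0.425), np.float64(0.0), np.float64(-0.0), np.float64(0.033)]
[np.float64(-0.017), np.float64(-0.539), np.float64(-0.375), np.float64(0.0), np.float64(-0.0), np.float64(0.033)]
[np.float64(-0.017), np.float64(-0.539), np.float64(-0.25), np.float64(0.0), np.float64(-0.0), np.float64(0.033)]
```

>>> {"op": "arm_command", "data": {"increments": [[0, 0, -0.25, 0, 0, 0], [-0.008, -0.154, -0.425, 0, 0, 0], [-0.011, -0.379, -0.425, 0, 0, 0.033], [-0.017, -0.539, -0.375, 0, 0, 0.033], [-0.017, -0.539, -0.25, 0, 0, 0.033]]}}

```text
t: 7.7
tool_pos: [0.5164, -0.106, 0.2506]
orientation: [3.134, -0.215, 0.004]
force: [0.4, -0.5, -0.6]
opening: 0.0302
gripper_force: 20.0
```

>>> {"op": "arm_command", "data": {"increments": [[0, 0.005, 0.06, 0, 0, 0], [0, 0.005, 0.12, 0, 0, 0], [0, 0.005, 0.18, 0, 0, 0], [0, 0.005, 0.22, 0, 0, 0], [0, 0.005, 0.22, 0, 0, 0]]}}

```text
t: 8.32
tool_pos: [0.5154, -0.109, 0.205]
orientation: [-3.134, 0.219, 0.002]
force: [0.8, -0.3, -0.0]
opening: 0.0299
gripper_force: 20.0
```

>>> {"op": "arm_command", "data": {"increments": [[0, 0, 0, 0, 0, 0], [0, 0, 0, 0, 0, 0], [0, 0, 0, 0, 0, 0], [0, 0, -0.1, 0, 0, 0], [0, 0, -0.3, 0, 0, 0]], "fingers": 0.18}}

```text
t: 8.95
tool_pos: [0.5147, -0.1086, 0.2646]
orientation: [-3.133, 0.219, 0.006]
force: [0.1, 0.6, 0.1]
opening: 0.0382
gripper_force: 0.0
```

Run:
```python
from h import *
s=read_state();print(s['tool_pos'],s['opening'])
rows([(.512,-.12,.32,-98),(.515,-.16,.35,-88),(.52,-.21,.35,-78),(.53,-.25,.35,-68),(.535,-.27,.35,-58)])
```

```text
[ 0.5146841  -0.10858131  0.26462072] 0.03823804698950285
[np.float64(-0.006), np.float64(0.058), np.float64(-0.277), np.float64(-0.0), np.float64(0.001), np.float64(0.0)]
[np.float64(0.036), np.float64(0.254), np.float64(-0.427), np.float64(-0.0), np.float64(0.001), np.float64(-0.055)]
[np.float64(0.095), np.float64(0.498), np.float64(-0.428), np.float64(-0.0), np.float64(0.001), np.float64(-0.111)]
[np.float64(0.172), np.float64(0.689), np.float64(-0.428), np.float64(-0.001), np.float64(0.001), np.float64(-0.167)]
[np.float64(0.211), np.float64(0.785), np.float64(-0.428), np.float64(-0.001), np.float64(0.001), np.float64(-0.222)]
```

>>> {"op": "arm_command", "data": {"increments": [[0, 0.058, -0.277, 0, 0, 0], [0.036, 0.254, -0.427, 0, 0, -0.055], [0.095, 0.498, -0.427, 0, 0, -0.111], [0.172, 0.689, -0.427, 0, 0, -0.167], [0.211, 0.785, -0.427, 0, 0, -0.222]], "fingers": -0.3}}

```text
t: 9.57
tool_pos: [0.5357, -0.2723, 0.3514]
orientation: [3.018, 0.871, 0.0]
force: [0.3, 0.7, 0.5]
opening: 0.0605
gripper_force: 0.0
```

Run:
```python
from h import *
s=read_state();print(s['tool_pos'],s['opening'])
snap('top','top2'); im=cv2.imread('pics/top2.png')
cv2.imwrite('pics/crop2.png',cv2.resize(im[165:305,310:450],None,fx=3,fy=3,interpolation=cv2.INTER_CUBIC))
rows([(.543,-.299,.35,-48),(.543,-.299,.35,-38),(.543,-.299,.35,-28),(.543,-.299,.35,-18),(.543,-.299,.35,-8),(.543,-.299,.30,-2)])
```

```text
[ 0.53566117 -0.27234113  0.35141233] 0.06050372142098585
[np.float64(-0.038), np.float64(0.126), np.float64(0.007), np.float64(0.001), np.float64(0.0), np.float64(-0.052)]
[np.float64(-0.038), np.float64(0.126), np.float64(0.007), np.float64(0.001), np.float64(0.0), np.float64(-0.107)]
[np.float64(-0.038), np.float64(0.126), np.float64(0.007), np.float64(0.0), np.float64(0.0), np.float64(-0.163)]
[np.float64(-0.038), np.float64(0.126), np.float64(0.007), np.float64(0.0), np.float64(0.0), np.float64(-0.218)]
[np.float64(-0.038), np.float64(0.126), np.float64(0.007), np.float64(0.0), np.float64(0.0), np.float64(-0.274)]
[np.float64(-0.038), np.float64(0.126), np.float64(0.257), np.float64(0.0), np.float64(0.0), np.float64(-0.307)]
```

View pics/crop2.png

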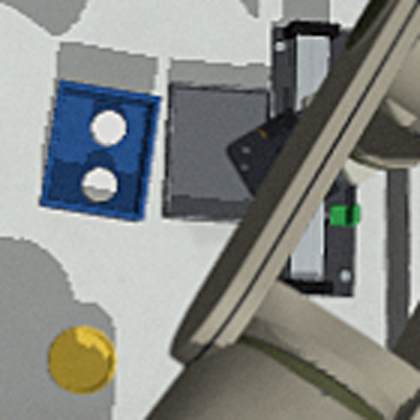

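Both caps lie upright in the tote, at (108,127) and (99,184) in the crop, and the tray is empty. Next I'll turn and move over the knob.

>>> {"op": "arm_command", "data": {"increments": [[-0.038, 0.126, 0, 0, 0, -0.052], [-0.038, 0.126, 0, 0, 0, -0.107], [-0.038, 0.126, 0.05, 0, 0, -0.163], [-0.038, 0.126, 0.15, 0, 0, -0.218], [-0.038, 0.126, 0.257, 0, 0, -0.274]], "fingers": -0.3}}

```text
t: 10.25
tool_pos: [0.5427, -0.2952, 0.2996]
orientation: [2.38, 2.05, 0.001]
force: [0.5, -0.1, -0.3]
opening: 0.0604
gripper_force: 0.0
```

Run:
```python
from h import *
s=read_state();print(s['tool_pos'],s['opening'])
rows([(.543,-.299,.29,-2),(.543,-.299,.238,-2)])
```

```text
[ 0.54266395 -0.29518123  0.29962781] 0.060384577274130775
[np.float64(-0.019), np.float64(0.004), np.float64(0.048), np.float64(0.0), np.float64(0.0), np.float64(-0.036)]
[np.float64(-0.019), np.float64(0.004), np.float64(0.308), np.float64(0.0), np.float64(0.0), np.float64(-0.036)]
```

>>> {"op": "arm_command", "data": {"increments": [[-0.019, 0.004, 0.048, 0, 0, -0.036], [-0.019, 0.004, 0.13, 0, 0, -0.036], [-0.019, 0.004, 0.22, 0, 0, -0.036], [-0.019, 0.004, 0.308, 0, 0, -0.036], [-0.019, 0.004, 0.308, 0, 0, -0.036]]}}

```text
t: 10.88
tool_pos: [0.5419, -0.2989, 0.2356]
orientation: [-2.262, -2.174, 0.001]
force: [0.3, 0.4, -0.1]
opening: 0.0607
gripper_force: 0.0
```

>>> {"op": "arm_command", "data": {"increments": [[0, 0, 0, 0, 0, 0], [0, 0, 0, 0, 0, 0], [0, 0, 0, 0, 0, 0], [0, 0, 0, 0, 0, 0], [0, 0, 0, 0, 0, 0]], "fingers": 1, "force": 40}}

```text
t: 11.5
tool_pos: [0.5429, -0.2996, 0.2386]
orientation: [2.264, 2.177, 0.0]
force: [-1.1, 1.4, 2.3]
opening: 0.0255
gripper_force: 40.0
```

Run:
```python
from h import *
s=read_state();print(s['tool_pos'],s['opening'],s['gripper_force'],s['force'])
```

```text
[ 0.54289587 -0.29964972  0.23858169] 0.025534122012592465 40.00050187110901 [-1.1340108   1.35145894  2.28710656]
```

>>> {"op": "arm_command", "data": {"increments": [[0, 0, -0.02, 0, 0, 0], [0, 0, -0.04, 0, 0, 0], [0, 0, -0.067, 0, 0, 0], [0, 0, -0.067, 0, 0, 0], [0, 0, -0.067, 0, 0, 0]]}}

```text
t: 12.12
tool_pos: [0.5426, -0.2996, 0.2513]
orientation: [-2.264, -2.178, 0.0]
force: [0.9, -3.9, -5.1]
opening: 0.025
gripper_force: 40.0
```

Run:
```python
from h import *
s=read_state();print(s['tool_pos'],s['opening'],s['gripper_force'],s['force'])
rows([(.543-.05,-.2984,s['tool_pos'][2],-2),(.543-.05,-.2984,s['tool_pos'][2],-1.7)])
```

```text
[ 0.54263567 -0.29956978  0.25134747] 0.02498821281795742 39.99864220619202 [ 0.92474335 -3.87112726 -5.06210118]
[np.float64(-0.004), np.float64(-0.248), np.float64(0.0), np.float64(-0.0), np.float64(0.0), np.float64(-0.001)]
[np.float64(-0.004), np.float64(-0.248), np.float64(0.0), np.float64(-0.0), np.float64(0.0), np.float64(-0.003)]
```

>>> {"op": "arm_command", "data": {"increments": [[0, -0.04, 0, 0, 0, 0], [0, -0.1, 0, 0, 0, 0], [0, -0.16, 0, 0, 0, 0], [0, -0.22, 0, 0, 0, 0], [0, -0.25, 0, 0, 0, 0]]}}

```text
t: 12.75
tool_pos: [0.4917, -0.2977, 0.2516]
orientation: [2.265, 2.177, -0.0]
force: [1.5, -4.8, -5.6]
opening: 0.025
gripper_force: 40.0
```

Run:
```python
from h import *
s=read_state();print(s['tool_pos'],s['opening'],s['gripper_force'],s['force'])
snap('wrist','w3')
```

```text
[ 0.49172221 -0.29772036  0.25162099] 0.02500798551735208 39.99854028224945 [ 1.52778712 -4.75413688 -5.57670854]
```

View pics/w3.png

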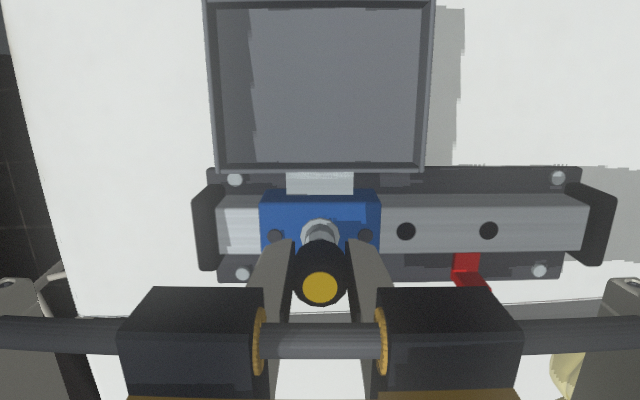

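The wrist view shows the section centred at u≈320, with free holes at 406 and 489. The covered hole therefore lies at about 322, so the pin is over the green hole to within about 1 mm. I'll lower it.

>>> {"op": "arm_command", "data": {"increments": [[0, 0.003, 0.02, 0, 0, 0], [0, 0.003, 0.04, 0, 0, 0], [0, 0.003, 0.06, 0, 0, 0], [0, 0.003, 0.07, 0, 0, 0], [0, 0.003, 0.07, 0, 0, 0]]}}

```text
t: 13.42
tool_pos: [0.4941, -0.2978, 0.2386]
orientation: [2.263, 2.177, 0.001]
force: [-0.6, -2.8, 3.5]
opening: 0.0249
gripper_force: 40.0
```

Run:
```python
from h import *
s=read_state();print(s['tool_pos'],s['opening'],s['gripper_force'],s['force'])
```

```text
[ 0.49407645 -0.29780011  0.23857184] 0.024916993989079653 40.000773668289185 [-0.61159625 -2.76762365  3.46444439]
```

>>> {"op": "arm_command", "data": {"increments": [[0, 0, 0.005, 0, 0, 0], [0, 0, 0.008, 0, 0, 0], [0, 0, 0.008, 0, 0, 0], [0, 0, 0.008, 0, 0, 0], [0, 0, 0.008, 0, 0, 0]]}}

```text
t: 14.05
tool_pos: [0.4943, -0.2979, 0.2384]
orientation: [2.262, 2.176, 0.001]
force: [-4.5, 0.4, 15.0]
opening: 0.025
gripper_force: 40.0
```

Run:
```python
from h import *
s=read_state();print(s['tool_pos'],s['opening'],s['gripper_force'],s['force'])
snap('side','side2'); im=cv2.imread('pics/side2.png')
cv2.imwrite('pics/crop3.png',cv2.resize(im[220:360,220:390],None,fx=4,fy=4,interpolation=cv2.INTER_CUBIC))
```

```text
[ 0.49429116 -0.29785836  0.23844943] 0.0250483987053468 40.003679394721985 [-4.47817283  0.4494815  14.95784646]
```

View pics/crop3.png

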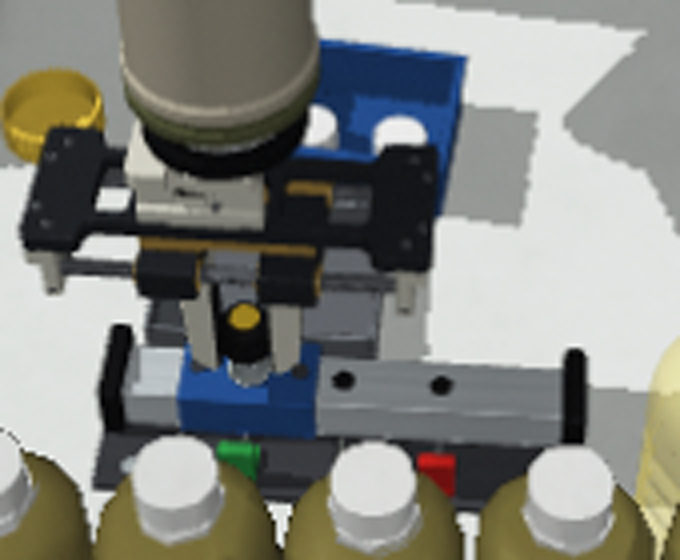

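The crop shows the knob gripped and the section beside the green clip, with both caps in the tote. The knob is at its home height against a hard stop (15 N), so the pin is home. I'm handing the job in.

```bash
python3 -c "
from plant import *
print(close_job())"
```

```text
the job is handed in; nothing more can be done
None
```

I put both caps in the tote, moved the section to the green-clip hole with the pin home and the knob still gripped, and handed the job in at about 14 s; no verdict came back.

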